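# Lock the lamp cover of a microscope light unit

## Robot

A 6-joint arm with a two-finger parallel gripper is mounted at the origin on the work surface. World frame = base frame: x ahead of the robot, y to its left, z up, the work surface at z = 0. Lengths are in m, angles in rad, forces in N, time in s.
With the tool pointing down it reaches from about 0.35 to 0.95 m from the base axis. Payload 17.4 kg.
Tool frame: the origin (TCP) lies on the centre line of the jaws, within the pads' length; the fingertips stand 17 mm ahead of it and the grasp point (between the pads) lies 2 mm behind it; z points along the fingers, y is the line along which they close (so a half turn about z gives the same grasp; the last joint's range is limited). The gripper opens to 93 mm and grips with 3 to 60 N. Pads are 15 mm wide; open, the fingers measure 128 mm over their backs; the gripper's body (75 mm by 188 mm) begins 65 mm behind the grasp point.
Start: joints at [1.238, 0.116, 1.442, -0, 1.584, -0.038], TCP at [0.196, 0.646, 0.236] pointing down, gripper open.
Joint ranges: [-2.83, 2.83], [-0.83, 2.19], [0.07, 2.5], [-1.14, 4.28], [0.01, 3], [-2.97, 2.97]. Speed limits (rad/s): [1.89, 1.89, 2.22, 3.14, 3.14, 3.14].

## Interface

Orientations are given as a unit quaternion [w, x, y, z].
In Python, from cell import env, imaging, masks_of, mark_of gives the robot as it stands.
- The arm moves only by the shell command python3 -m pendant 'ROWS' [FORCE]. ROWS is JSON, a list of rows, each an object with "claw": the opening, from 0 (shut) to 1 (fully open); "slide": the shift along the tool's x, y, z in units of 0.4 m (1.0 is 0.4 m), a list of three; "rot": the turn, a rotation vector about the tool's x, y, z in units of 90 degrees (1.0 is 90 degrees), a list of three. In form: [{"claw": claw, "slide": [tx, ty, tz], "rot": [wx, wy, wz]}, ...]. A call has 1 to 12 rows; each row is the pose to reach, as a shift and turn from the pose commanded when the call began, along the tool's axes at that moment; what a row does not reach only later rows make up. A row lasts 1/10 s, in which the tool goes at most 50 mm and 8.59 degrees, less where a joint would pass 70% of its speed; a pose out of reach is approached as far as the arm can. A call with a number of a shift or a turn outside -1 to 1 is refused whole. A call with a gripper value outside its range is refused whole. The fingers move at their own pace and stop on an object; FORCE is the grip in N (left out, the last holds). Time passes only in rows, so rows that repeat a pose let the fingers close. It gives the time, the measured TCP pose, the force, the opening and the grip force at its end, in the units of the state.
- env.observe(): the state, without advancing time (a new reading comes with each control period).
- imaging.camera(name): name is "scene" or "top" or "wrist"; returns a dict with "frame" (420x560x3 uint8, blue, green, red), "z_map" (420x560 float32, m along the optical axis (not along the pixel's ray), 0 where there is no reading), "camera_matrix" (3x3 intrinsics, pixels), "T" (4x4, takes a point from camera to world coordinates); the wrist camera has in their place "T_tool_cam" (4x4, takes a point from camera to tool coordinates, whose origin is the TCP and whose axes are the flange's). Camera axes: x right, y down, z forward; pixel columns grow to the right and rows downward; lengths in m; the calibration is good to about 2 mm. A picture is of the moment at which its call begins: read the wrist's pose just before it.
- env.sign_off(): hands the job in; it is judged then, once.
Trained networks look in the newest picture that a camera, given by its name, has taken for a name from the list of things; names that differ only in an ending like _2 or _b are one class to them, and where a whole thing is asked for, a point or a joint stands for the part that bears it (a point fixed in the world has none). Each returns a list of dicts, best first, with "conf" (0 to 1); they miss things now and then, are a little off and sometimes report something else, mostly with a low value. They report only what shows in the picture. A call takes as long as a camera call.
- masks_of(query, camera): "pixels" (420x560 bool, what is visible of it) and "pixel" ([column, row] in pixels, amid what is visible of it).
- mark_of(query, camera): "pixel" ([column, row] in pixels: a listed point, or the origin of a listed thing).
The state is a dict: "time": time; "joint_pos": joint angles; "joint_velocities": joint speeds; "effort": joint torques, N m; "position": TCP position; "tcp_rot": TCP orientation; "contact_force": force on the tool from outside, world axes, zero at the start; "wrist_torque": the same for the moment, N m; "width": opening from 0.0 (shut) to 1.0 (fully open); "grip_force": force on a finger pad.
Only numpy, scipy, OpenCV 4.12 (cv2) and the standard library are available. Lean on these libraries where they do the work, as an engineer would, in place of code of your own. Each camera call takes 0.05 s, during which the arm holds its last target. There are 200 camera calls.

## Task

The lamp cover on top of the microscope's light unit has been left ajar: push it down until it lies flush, then set a fingertip or two in the slot of the round fastener on it and turn that clockwise (seen from above) all the way to its stop, so that the cover is locked. Grasp nothing, do not open the cover any wider, leave the dishes, the bottle and the pot standing where they are, and finish with the hand clear.

Things in the scene. Friction and masses are not known exactly. Their poses are not given: they have to be found in the camera images.
- light_unit: Low white box fixed on the bench, 260 (x) x 220 (y) x 80 mm high; front (-x), with dimmer and switch, faces the robot within half a radian. Origin: centre of underside; z up. In its top a white hinged cover, 190 (x) x 150 (y) x 6 mm, flush (z = 80) when shut; hinge along y at x = +85, z = 80; free edge then at x = -105, a fixed lip 23 mm wide in front of it. Hollow below the cover.
- cover (a joint): Hinge angle of the cover: 0 = shut and flush (a firm stop), grows as the front edge rises; it starts between 0.3 and 0.6. A stiff hinge keeps the cover where it is left, also when shut; 2 to 4 N down near the free edge move it.
- cover_edge (a point): Point on the cover's upper face, on its centre line, 171 mm from the hinge (19 mm inside the free edge): a place to push, 19 mm beyond the fastener's rim. x: in the cover's plane towards the hinge, z: out of the cover, y: along the hinge.
- cover_hinge (a point): Middle of the hinge line, at the cover's upper face; y along the hinge, x away from the free edge, z out of the cover.
- fastener (a joint): Turn of the fastener: 0 = unlocked (slot parallel to the hinge), grows clockwise from above, pi/2 = locked (slot at right angles to the hinge; hard stop). Starts at 0 to 0.3. Needs about 0.12 N m, stays where left. A tongue under the cover turns with it, beneath a bracket of the box on the last part: it catches only if the cover is shut first; turned first, it keeps the cover from closing.
- slot (a point): Centre of the fastener's slot, on the slot's floor, on the turning axis; 108 mm from the hinge on the cover's centre line, 3 mm above the cover's upper face (83 mm above the bench when shut). y runs along the slot, x across it, z out of the cover along the axis; all turn with the fastener.
- turn_disc: The fastener's round head: a disc 88 mm in diameter and 16 mm high on the cover, two black half-moons with one straight slot right across between them, 28 mm wide, 13 mm deep, 88 mm long, open at both ends. Origin: on the axis at the cover's upper face; y along the slot, z out of the cover.
- dishes: Loose stack of four clear round dishes, 93 mm across, 56 mm high, beside the light unit. Origin: centre of the underside. To be left alone.
- bottle: Loose amber glass bottle, 56 mm across, 110 mm high, beside the light unit. Origin: centre of the underside. To be left alone.
- pot: Loose white ceramic pot, 70 mm across, 70 mm high, near the light unit's front right corner. Origin: centre of the underside. To be left alone.

How it is judged:
On the way, in this order (a step that is already met when the one before it is completed fails the run):
1. the cover is pushed shut (value of joint cover below 0.025 rad), for 0.1 s.
2. the fingers are turning the fastener, past half way, with the cover shut (value of joint fastener above 0.7 rad and value of joint cover below 0.025 rad and contact force between the fingers and turn_disc above 0.3 N).
3. the fastener is home at its stop (value of joint fastener above 1.45 rad and value of joint cover below 0.025 rad), for 0.1 s.
At the end, for the whole second after the job is handed in: The cover is shut (within 0.025 rad, about 4 mm at its edge), the fastener is turned to its stop (at least 1.45 of 1.57 rad), and the dishes, bottle and pot stand upright within 30 mm of where they were (all of step 3 and distance of each of dishes, bottle, pot from where it was at the start of the episode below 0.03 m and angle between each of dishes, bottle, pot's own z axis and vertical below 0.2 rad); the robot touches nothing.
It fails at once if the cover is lifted wider open (value of joint cover above 0.72 rad).
It fails at once if the dishes, bottle or pot are shifted, lifted or tipped (distance of any of dishes, bottle, pot from where it was at the start of the episode above 0.03 m or angle between any of dishes, bottle, pot's own z axis and vertical above 0.3 rad).
It also fails if it takes over 51 s, if anything falls off the work surface, if the arm or the gripper's body presses on something with over 40 N, if the wrist force passes 120 N, or if a joint passes its speed limit or range.

## Working session

There is one attempt and no reset: what is moved stays moved. The work goes in short steps, Python scripts to look and compute and a shell command to move; the robot and the scene stay as the last step left them, time stands still between calls to the robot, and variables do not carry over. Pictures are saved under pics/ and viewed, at most 10 in all, crops included, and the job is handed in when it is done.

```bash
ls; mkdir -p pics; cat > h.py <<'E'
import numpy as np, cv2
from cell import env, imaging, masks_of, mark_of
from scipy.spatial.transform import Rotation as R
def Rq(q): return R.from_quat([q[1],q[2],q[3],q[0]])
def pose():
    s=env.observe(); T=np.eye(4); T[:3,:3]=Rq(s["tcp_rot"]).as_matrix(); T[:3,3]=s["position"]; return T
def cloud(cam):
    P=pose(); c=imaging.camera(cam); K=c["camera_matrix"]; z=c["z_map"]
    T=c["T"] if "T" in c else P@c["T_tool_cam"]
    v,u=np.mgrid[:420,:560]
    p=np.stack([(u-K[0,2])/K[0,0]*z,(v-K[1,2])/K[1,1]*z,z,np.ones_like(z)],-1)@T.T
    w=p[...,:3]; w[z==0]=np.nan
    return c,w
def at(w,px,r=2):
    u,v=int(round(px[0])),int(round(px[1])); return np.nanmedian(w[max(v-r,0):v+r+1,max(u-r,0):u+r+1].reshape(-1,3),0)
E
python3 - <<'E'
from h import *
np.set_printoptions(precision=3,suppress=True)
ims=[]
for cam in ("top","scene"):
    c,w=cloud(cam); ims.append(c["frame"])
    for n in ("light_unit","cover_edge","cover_hinge","slot","turn_disc","dishes","bottle","pot"):
        for m in mark_of(n,cam)[:1]: print(cam,n,round(m["conf"],2),np.round(m["pixel"]),at(w,m["pixel"]))
    for m in masks_of("turn_disc",cam)[:1]:
        q=w[m["pixels"]]; print("disc mask",m["conf"],len(q),np.nanmedian(q,0))
cv2.imwrite("pics/top.png",ims[0]);cv2.imwrite("pics/scene.png",ims[1])
print(pose(),env.observe()["time"])
E
```

```text
pics
top light_unit 0.84 [260. 186.] [0.546 0.085 0.169]
top cover_edge 0.59 [264. 193.] [0.533 0.078 0.174]
top cover_hinge 0.58 [235. 133.] [0.664 0.136 0.081]
top slot 0.96 [253. 168.] [0.583 0.098 0.142]
top turn_disc 0.81 [254. 171.] [0.572 0.096 0.165]
top dishes 0.71 [341. 131.] [ 0.673 -0.066  0.058]
top bottle 0.7 [166. 232.] [0.48  0.26  0.078]
top pot 0.57 [366. 194.] [ 0.56  -0.118  0.006]
disc mask 0.85 1629 [0.582 0.098 0.146]
scene light_unit 0.89 [305. 260.] [0.628 0.112 0.105]
scene cover_edge 0.58 [310. 195.] [0.535 0.072 0.173]
scene cover_hinge 0.83 [307. 286.] [0.66  0.132 0.078]
scene slot 0.78 [305. 226.] [0.583 0.087 0.144]
scene turn_disc 0.89 [309. 225.] [0.578 0.093 0.144]
scene dishes 0.61 [212. 264.] [ 0.704 -0.057  0.055]
scene bottle 0.67 [406. 259.] [0.516 0.28  0.068]
scene pot 0.98 [226. 208.] [ 0.559 -0.125  0.006]
disc mask 0.64 1786 [0.583 0.097 0.143]
[[-0.957  0.291  0.     0.196]
 [ 0.291  0.957  0.     0.646]
 [-0.     0.    -1.     0.236]
 [ 0.     0.     0.     1.   ]] 1.0
```

View pics/top.png

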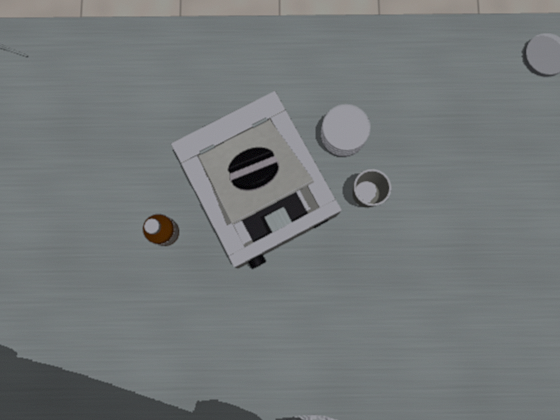

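View pics/scene.png

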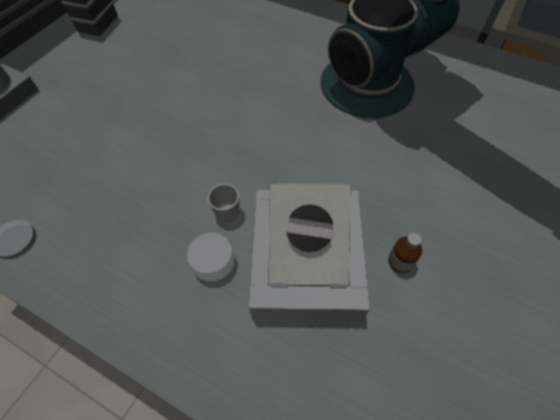

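The top view shows the box yawed at about [255,180]. The cover is ajar with its disc at [253,168], the bottle is at [158,229], the dishes at [345,130] and the pot at [371,188]. The scene view agrees. Next I fit the box, hinge angle and slot direction.

```bash
cat >> h.py <<'E'
np.set_printoptions(precision=3,suppress=True)
def box(w):
    m=((w[...,2]>0.072)&(w[...,2]<0.2)).astype(np.uint8)
    n,l=cv2.connectedComponents(m,connectivity=4)
    k=np.argmax(np.bincount(l.ravel())[1:])+1
    return cv2.minAreaRect((w[l==k][:,:2]).astype(np.float32)*1000)
def slotdir(c,w):
    # black half moons: principal axes of the two blobs' centroids -> across the slot
    m=masks_of("turn_disc","top")[0]["pixels"]
    g=cv2.cvtColor(c["frame"],cv2.COLOR_BGR2GRAY)
    b=(m&(g<70)).astype(np.uint8); n,l,st,ce=cv2.connectedComponentsWithStats(b,connectivity=4)
    o=np.argsort(-st[1:,4])[:2]+1
    return [np.nanmean(w[l==i],0) for i in o],[st[i,4] for i in o]
E
python3 - <<'E'
from h import *
c,w=cloud("top")
print(box(w)); print(slotdir(c,w))
m=masks_of("cover","top")[:1]
if m:
    q=w[m[0]["pixels"]]; q=q[~np.isnan(q).any(1)]
    for _ in range(6):
        ce=q.mean(0); n=np.linalg.svd(q-ce,full_matrices=False)[2][2]; n*=np.sign(n[2]); d=(q-ce)@n; q=q[abs(d)<max(0.004,d.std())] if _<5 else q
    print(m[0]["conf"],len(q),ce,n,"tilt",np.arccos(n[2]),"yaw",np.arctan2(n[1],n[0]))
E
```

```text
((582.998046875, 99.51155090332031), (261.01239013671875, 220.2900848388672), 27.566621780395508)
([array([0.56 , 0.092, 0.17 ]), array([0.601, 0.105, 0.141])], [np.int32(665), np.int32(600)])
0.86 5228 [0.58  0.099 0.14 ] [0.493 0.257 0.831] tilt 0.5898345656145471 yaw 0.4806693334872101
```

```bash
python3 -m pendant '[{"claw":0,"slide":[-0.61,-0.563,-0.08],"rot":[0,0,-0.494]},{"claw":0,"slide":[-0.61,-0.563,-0.08],"rot":[0,0,-0.494]},{"claw":0,"slide":[-0.61,-0.563,-0.08],"rot":[0,0,-0.494]},{"claw":0,"slide":[-0.61,-0.563,-0.08],"rot":[0,0,-0.494]},{"claw":0,"slide":[-0.61,-0.563,-0.08],"rot":[0,0,-0.494]},{"claw":0,"slide":[-0.61,-0.563,-0.08],"rot":[0,0,-0.494]},{"claw":0,"slide":[-0.61,-0.563,-0.08],"rot":[0,0,-0.494]},{"claw":0,"slide":[-0.61,-0.563,-0.08],"rot":[0,0,-0.494]},{"claw":0,"slide":[-0.61,-0.563,-0.08],"rot":[0,0,-0.494]},{"claw":0,"slide":[-0.61,-0.563,-0.08],"rot":[0,0,-0.494]},{"claw":0,"slide":[-0.61,-0.563,-0.08],"rot":[0,0,-0.494]}]' 5
cat >> h.py <<'E'
C=np.array([.583,.0995]); yaw=0.481
def goto(bx,by,tipz,yang):
    "slide/rot units to put the tip at box coords (bx,by), height tipz, tool y at world angle yang, tool down"
    P=pose(); t=np.append(C+[bx*np.cos(yaw)-by*np.sin(yaw),bx*np.sin(yaw)+by*np.cos(yaw)],tipz+.017)
    Rt=np.array([[np.sin(yang),np.cos(yang),0],[-np.cos(yang),np.sin(yang),0],[0,0,-1]])
    return P[:3,:3].T@(t-P[:3,3])/.4, R.from_matrix(P[:3,:3].T@Rt).as_rotvec()/(np.pi/2)
E
python3 -c "
from h import *
print(pose(),*goto(-.059,0,.205,yaw+np.pi/2),env.observe()['joint_pos'],env.observe()['contact_force'])"
```

```text
time: 2.25
position: [0.3636, 0.3604, 0.2674]
tcp_rot: [-0.0, -0.239, 0.971, -0.0]
contact_force: [-0.4, 0.7, 0.5]
width: 0.104
grip_force: 0.0Traceback (most recent call last):
  File "<string>", line 3, in <module>
    print(pose(),*goto(-.059,0,.205,yaw+np.pi/2),env.observe()['joint_pos'],env.observe()['contact_force'])
                  ~~~~^^^^^^^^^^^^^^^^^^^^^^^^^^
  File "h.py", line 34, in goto
    return P[:3,:3].T@(t-P[:3,3])/.4, R.from_matrix(P[:3,:3].T@Rt).as_rotvec()/(np.pi/2)
                                      ~~~~~~~~~~~~~^^^^^^^^^^^^^^^
  File "scipy/spatial/transform/_rotation.pyx", line 1143, in scipy.spatial.transform._rotation.Rotation.from_matrix
ValueError: Non-positive determinant (left-handed or null coordinate frame) in rotation matrix 0: [[-1.    -0.002 -0.   ]
 [-0.002  1.    -0.   ]
 [-0.     0.     1.   ]].
```

```bash
sed -i 's/\[\[np.sin(yang),np.cos(yang),0\],\[-np.cos(yang),np.sin(yang),0\]/[[-np.sin(yang),np.cos(yang),0],[np.cos(yang),np.sin(yang),0]/' h.py
python3 -c "
from h import *
print(*goto(-.059,0,.205,yaw+np.pi/2),env.observe()['joint_pos'],env.observe()['contact_force'])"
```

```text
[-0.036 -0.832  0.113] [ 0.    -0.     0.001] [ 0.731 -0.249  1.738  0.     1.653 -1.322] [-0.355  0.741  0.47 ]
```

```bash
python3 -m pendant '[{"claw":0,"slide":[-0.036,-0.83,0.0],"rot":[0,0,0]},{"claw":0,"slide":[-0.036,-0.83,0.0],"rot":[0,0,0]},{"claw":0,"slide":[-0.036,-0.83,0.0],"rot":[0,0,0]},{"claw":0,"slide":[-0.036,-0.83,0.0],"rot":[0,0,0]},{"claw":0,"slide":[-0.036,-0.83,0.0],"rot":[0,0,0]},{"claw":0,"slide":[-0.036,-0.83,0.0],"rot":[0,0,0]},{"claw":0,"slide":[-0.036,-0.83,0.0],"rot":[0,0,0]},{"claw":0,"slide":[-0.036,-0.83,0.0],"rot":[0,0,0]},{"claw":0,"slide":[-0.036,-0.83,0.1],"rot":[0,0,0]},{"claw":0,"slide":[-0.036,-0.83,0.1],"rot":[0,0,0]},{"claw":0,"slide":[-0.036,-0.83,0.1],"rot":[0,0,0]}]'
python3 -c "
from h import *
print(pose()[:3,3]);h=.171
for a in (.59,.45,.3,.15,0.02,-.01): print(a,*goto(.085-h*np.cos(a),0,.08+h*np.sin(a),yaw+np.pi/2))"
```

```text
time: 3.35
position: [0.5302, 0.0729, 0.2278]
tcp_rot: [-0.001, -0.239, 0.971, 0.0]
contact_force: [-0.5, 0.6, 0.6]
width: 0.007
grip_force: 0.0
[0.53  0.073 0.228]
0.59 [-0.005 -0.002  0.089] [ 0.    -0.001  0.001]
0.45 [ 0.024 -0.002  0.141] [ 0.    -0.001  0.001]
0.3 [ 0.048 -0.002  0.201] [ 0.    -0.001  0.001]
0.15 [ 0.062 -0.002  0.263] [ 0.    -0.001  0.001]
0.02 [ 0.067 -0.002  0.319] [ 0.    -0.001  0.001]
-0.01 [ 0.067 -0.002  0.331] [ 0.    -0.001  0.001]
```

```bash
python3 -m pendant '[{"claw":0,"slide":[0,0,0.08],"rot":[0,0,0]},{"claw":0,"slide":[0.012,0,0.11],"rot":[0,0,0]},{"claw":0,"slide":[0.024,0,0.14],"rot":[0,0,0]},{"claw":0,"slide":[0.036,0,0.17],"rot":[0,0,0]},{"claw":0,"slide":[0.048,0,0.2],"rot":[0,0,0]},{"claw":0,"slide":[0.056,0,0.23],"rot":[0,0,0]},{"claw":0,"slide":[0.062,0,0.26],"rot":[0,0,0]},{"claw":0,"slide":[0.065,0,0.285],"rot":[0,0,0]},{"claw":0,"slide":[0.067,0,0.305],"rot":[0,0,0]},{"claw":0,"slide":[0.067,0,0.31],"rot":[0,0,0]}]'
python3 - <<'E'
from h import *
print(goto(-.086,0,.08,yaw+np.pi/2)[0])
c,w=cloud("top"); cv2.imwrite("pics/t2.png",c["frame"])
E
```

```text
time: 4.35
position: [0.5065, 0.0594, 0.1025]
tcp_rot: [-0.001, -0.238, 0.971, 0.0]
contact_force: [-0.0, -0.4, -0.5]
width: 0.004
grip_force: 0.3
[-0.001  0.     0.014]
```

```bash
python3 -m pendant '[{"claw":0,"slide":[0,0,0.005],"rot":[0,0,0]},{"claw":0,"slide":[0,0,0.01],"rot":[0,0,0]},{"claw":0,"slide":[0,0,0.015],"rot":[0,0,0]},{"claw":0,"slide":[0,0,0.02],"rot":[0,0,0]},{"claw":0,"slide":[0,0,0.02],"rot":[0,0,0]}]'
python3 - <<'E'
from h import *
c,w=cloud("top"); cv2.imwrite("pics/t3.png",cv2.resize(c["frame"][80:290,130:410],None,fx=2,fy=2))
E
```

```text
time: 4.9
position: [0.5071, 0.0595, 0.0971]
tcp_rot: [0.0, -0.238, 0.971, -0.0]
contact_force: [-8.0, -0.8, 16.2]
width: 0.006
grip_force: 7.9
```

View pics/t3.png

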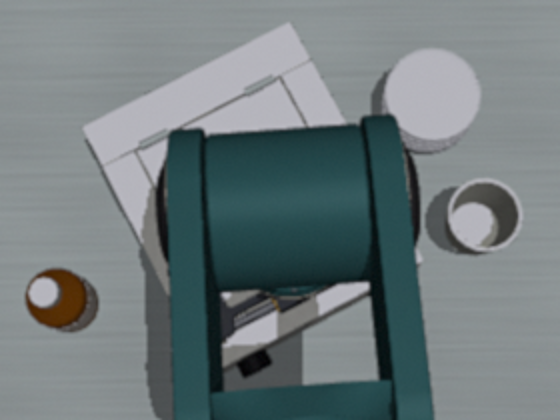

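The force rises to 16 N with the tip at z = 0.080, so the cover is on its stop. I'll lift and check from above.

```bash
python3 -m pendant '[{"claw":0,"slide":[0,0,-0.05],"rot":[0,0,0]},{"claw":0.3,"slide":[0.0,0,-0.15],"rot":[0,0,0]},{"claw":0.48,"slide":[0.1,0,-0.25],"rot":[0,0,0]},{"claw":0.48,"slide":[0.2,0,-0.25],"rot":[0,0,0]},{"claw":0.48,"slide":[0.2,0,-0.25],"rot":[0,0,0]}]'
python3 - <<'E'
from h import *
for cam in("wrist","scene"):
    c,w=cloud(cam); cv2.imwrite(f"pics/{cam}4.png",c["frame"])
    for n in("slot","cover_edge","cover_hinge","turn_disc"):
        for m in mark_of(n,cam)[:1]:
            p=at(w,m["pixel"]); d=p[:2]-C; print(cam,n,round(m["conf"],2),np.round(m["pixel"]),p,"box",d[0]*np.cos(yaw)+d[1]*np.sin(yaw),-d[0]*np.sin(yaw)+d[1]*np.cos(yaw))
    g=cv2.cvtColor(c["frame"],cv2.COLOR_BGR2GRAY); m=masks_of("turn_disc",cam)
    if m:
        b=(m[0]["pixels"]&(g<70)).astype(np.uint8); n,l,st,ce=cv2.connectedComponentsWithStats(b,connectivity=4)
        o=np.argsort(-st[1:,4])[:2]+1; print("moons",[(st[i,4],np.nanmean(w[l==i],0)) for i in o])
E
```

```text
time: 5.45
position: [0.434, 0.0212, 0.1979]
tcp_rot: [0.002, -0.238, 0.971, -0.001]
contact_force: [0.4, 0.5, 1.0]
width: 0.3
grip_force: 0.0
wrist slot 0.85 [279. 356.] [0.41  0.01  0.282] box -0.19429739410680208 0.0006243978285848939
wrist cover_edge 0.81 [280. 294.] [0.505 0.06  0.08 ] box -0.08744135735873676 0.0008495654080615117
wrist turn_disc 0.82 [277. 353.] [0.41  0.009 0.282] box -0.1954523432465745 3.5483433280497634e-05
moons [(np.int32(2336), array([0.581, 0.096, 0.093])), (np.int32(269), array([0.524, 0.069, 0.087]))]
scene slot 0.62 [304. 232.] [0.565 0.078 0.082] box -0.02631767371856928 -0.01048492297100887
scene cover_edge 0.61 [308. 208.] [0.508 0.058 0.078] box -0.08583467763858066 -0.001728393591172897
scene cover_hinge 0.92 [307. 287.] [0.663 0.135 0.078] box 0.08728736024722175 -0.005936843934155951
scene turn_disc 0.95 [308. 235.] [0.567 0.089 0.082] box -0.01882741044547645 -0.002163542196637794
moons [(np.int32(484), array([0.591, 0.097, 0.094])), (np.int32(449), array([0.541, 0.079, 0.094]))]
```

View pics/wrist4.png

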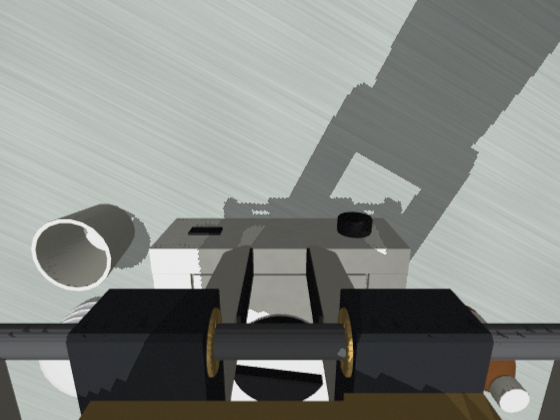

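View pics/scene4.png

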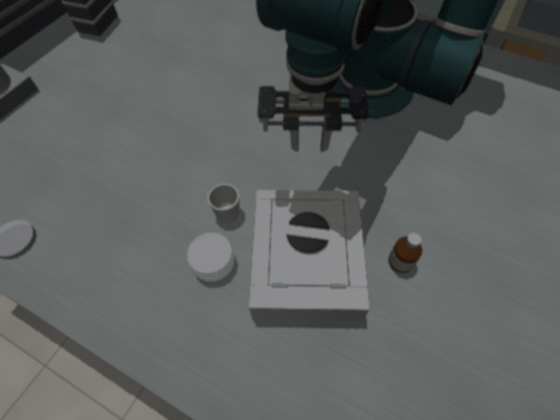

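The scene picture shows the cover flush, with the disc at [308,233] and its slot nearly parallel to the hinge, turned about 0.135 rad. I'll go above the slot with the fingers about 45 mm apart.

```bash
python3 -m pendant '[{"claw":0.48,"slide":[0,0,0.1],"rot":[0,0,0]},{"claw":0.48,"slide":[0,0,0.1],"rot":[0,0,0]}]'>/dev/null
python3 -c "
from h import *
print(*goto(-.0225,0,.115,yaw+np.pi/2-.135))"
```

```text
[-0.363 -0.002  0.047] [ 0.002 -0.003  0.086]
```

```bash
python3 -m pendant '[{"claw":0.48,"slide":[-0.363,0,0],"rot":[0,0,0.086]},{"claw":0.48,"slide":[-0.363,0,0],"rot":[0,0,0.086]},{"claw":0.48,"slide":[-0.363,0,0],"rot":[0,0,0.086]},{"claw":0.48,"slide":[-0.363,0,0],"rot":[0,0,0.086]},{"claw":0.48,"slide":[-0.363,0,0.04],"rot":[0,0,0.086]},{"claw":0.48,"slide":[-0.363,0,0.04],"rot":[0,0,0.086]},{"claw":0.48,"slide":[-0.363,0,0.04],"rot":[0,0,0.086]}]'
python3 - <<'E'
from h import *
print(*goto(-.0225,0,.087,yaw+np.pi/2-.135))
c,w=cloud("wrist"); cv2.imwrite("pics/w5.png",c["frame"])
c,w=cloud("scene"); cv2.imwrite("pics/s5.png",cv2.resize(c["frame"][140:340,210:410],None,fx=3,fy=3))
E
```

```text
time: 6.95
position: [0.5637, 0.0891, 0.1397]
tcp_rot: [-0.0, -0.172, 0.985, -0.0]
contact_force: [0.2, 0.7, 0.9]
width: 0.48
grip_force: 0.0
[0.002 0.    0.089] [ 0. -0. -0.]
```

View pics/w5.png

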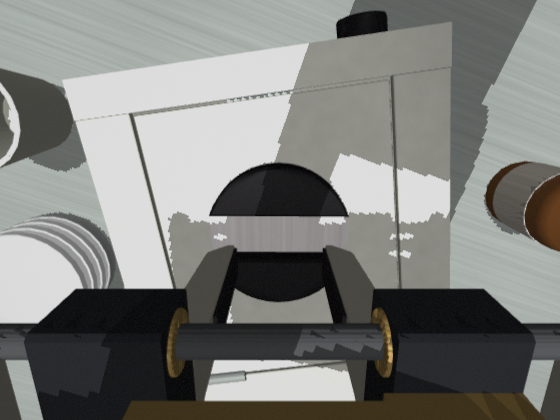

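View pics/s5.png

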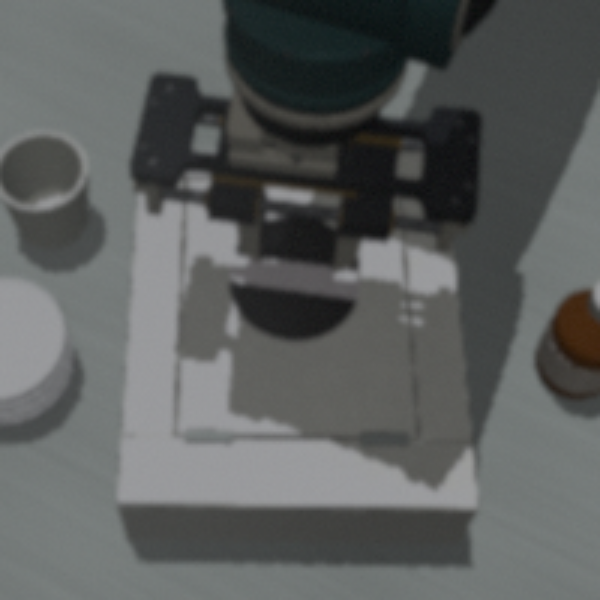

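In the wrist view the slot is level at rows 215–252, so it is aligned with the fingers. I'll check the centring by projecting the tool axis to the disc's top.

```bash
python3 - <<'E'
from h import *
P=pose(); c=imaging.camera("wrist"); K=c["camera_matrix"]
for zz in (.096,.083):
    q=np.linalg.inv(c["T_tool_cam"])@np.array([0,0,P[2,3]-zz,1]); print(zz,(K@q[:3]/q[2])[:2])
print(mark_of("slot","wrist")[:1])
# edges in the world at disc-top height
T=P@c["T_tool_cam"]
for r in (215,252):
    d=T[:3,:3]@np.linalg.inv(K)@[279,r,1]; s=(.096-T[2,3])/d[2]; print(r,P[:3,:3].T@(T[:3,3]+s*d-P[:3,3]))
E
```

```text
0.096 [277.868 241.506]
0.083 [277.929 233.686]
[{'pixel': [274.4, 228.6], 'conf': 0.7}]
215 [0.017 0.001 0.044]
252 [-0.007  0.001  0.045]
```

```bash
python3 -m pendant '[{"claw":0.48,"slide":[0.006,0,0.03],"rot":[0,0,0]},{"claw":0.48,"slide":[0.006,0,0.05],"rot":[0,0,0]},{"claw":0.48,"slide":[0.006,0,0.065],"rot":[0,0,0]},{"claw":0.48,"slide":[0.006,0,0.078],"rot":[0,0,0]},{"claw":0.48,"slide":[0.006,0,0.088],"rot":[0,0,0]},{"claw":0.48,"slide":[0.006,0,0.088],"rot":[0,0,0]}]'
python3 -c "
from h import *
s=env.observe();print(s['joint_pos'],s['wrist_torque'])"
```

```text
time: 7.75
position: [0.5622, 0.0888, 0.1038]
tcp_rot: [-0.0, -0.172, 0.985, 0.0]
contact_force: [-0.2, 0.2, -0.1]
width: 0.48
grip_force: 0.0
[ 0.112 -0.046  1.825 -0.     1.364 -1.805] [ 0.116  0.009 -0.005]
```

The tips are in the slot with no contact force. Now I turn clockwise.

```bash
python3 -m pendant '[{"claw":0.48,"slide":[0,0,0],"rot":[0,0,0.05]},{"claw":0.48,"slide":[0,0,0],"rot":[0,0,0.1]},{"claw":0.48,"slide":[0,0,0],"rot":[0,0,0.15]},{"claw":0.48,"slide":[0,0,0],"rot":[0,0,0.2]},{"claw":0.48,"slide":[0,0,0],"rot":[0,0,0.25]},{"claw":0.48,"slide":[0,0,0],"rot":[0,0,0.3]},{"claw":0.48,"slide":[0,0,0],"rot":[0,0,0.35]},{"claw":0.48,"slide":[0,0,0],"rot":[0,0,0.4]},{"claw":0.48,"slide":[0,0,0],"rot":[0,0,0.45]},{"claw":0.48,"slide":[0,0,0],"rot":[0,0,0.5]}]'
python3 -c "
from h import *
s=env.observe();print(s['joint_pos'],s['wrist_torque'],*goto(-.0255,0,.087,yaw-.1))"
```

```text
time: 8.75
position: [0.5626, 0.0889, 0.1047]
tcp_rot: [0.0, 0.219, 0.976, 0.0]
contact_force: [0.2, -0.0, -1.1]
width: 0.481
grip_force: 1.7
[ 0.112 -0.047  1.824 -0.     1.364 -1.017] [-0.013 -0.169  0.172] [ 0.004 -0.005  0.002] [0.    0.    0.476]
```

```bash
python3 -m pendant '[{"claw":0.48,"slide":[0,0,0],"rot":[0,0,0.05]},{"claw":0.48,"slide":[0,0,0],"rot":[0,0,0.1]},{"claw":0.48,"slide":[0,0,0],"rot":[0,0,0.15]},{"claw":0.48,"slide":[0,0,0],"rot":[0,0,0.2]},{"claw":0.48,"slide":[0,0,0],"rot":[0,0,0.25]},{"claw":0.48,"slide":[0,0,0],"rot":[0,0,0.3]},{"claw":0.48,"slide":[0,0,0],"rot":[0,0,0.35]},{"claw":0.48,"slide":[0,0,0],"rot":[0,0,0.4]},{"claw":0.48,"slide":[0,0,0],"rot":[0,0,0.44]},{"claw":0.48,"slide":[0,0,0],"rot":[0,0,0.47]}]'
python3 -c "
from h import *
s=env.observe();print(s['joint_pos'],s['wrist_torque'],*goto(-.0255,0,.087,yaw-.16))"
```

```text
time: 9.75
position: [0.5628, 0.0886, 0.1048]
tcp_rot: [0.001, 0.556, 0.831, 0.0]
contact_force: [3.8, -2.4, -2.2]
width: 0.479
grip_force: 2.2
[ 0.112 -0.047  1.824 -0.001  1.363 -0.279] [-0.554 -0.576  0.126] [ 0.    -0.007  0.002] [0.001 0.001 0.044]
```

```bash
python3 -m pendant '[{"claw":0.48,"slide":[0,0,0],"rot":[0,0,0.02]},{"claw":0.48,"slide":[0,0,0],"rot":[0,0,0.04]},{"claw":0.48,"slide":[0,0,0],"rot":[0,0,0.055]},{"claw":0.48,"slide":[0,0,0],"rot":[0,0,0.055]}]'
python3 -c "
from h import *
s=env.observe();print(s['joint_pos'],s['wrist_torque'],*goto(-.0255,0,.087,yaw-.16))"
```

```text
time: 10.15
position: [0.5629, 0.0885, 0.1048]
tcp_rot: [0.001, 0.591, 0.807, 0.0]
contact_force: [4.0, -4.0, -1.7]
width: 0.481
grip_force: 6.3
[ 0.112 -0.047  1.824 -0.001  1.363 -0.194] [-0.779 -0.839  0.434] [ 0.    -0.007  0.002] [ 0.001  0.001 -0.009]
```

```bash
python3 -m pendant '[{"claw":0.48,"slide":[0,0,0],"rot":[0,0,0.02]},{"claw":0.48,"slide":[0,0,0],"rot":[0,0,0.03]},{"claw":0.48,"slide":[0,0,0],"rot":[0,0,0.03]}]'
python3 -c "
from h import *
s=env.observe();print(s['joint_pos'],s['wrist_torque'],*goto(-.0255,0,.087,yaw-.16))"
```

```text
time: 10.45
position: [0.563, 0.0884, 0.1047]
tcp_rot: [0.001, 0.609, 0.793, 0.0]
contact_force: [6.0, -3.8, -3.4]
width: 0.483
grip_force: 31.9
[ 0.112 -0.047  1.824 -0.001  1.363 -0.149] [-0.867 -1.058  2.216] [-0.    -0.007  0.002] [ 0.001  0.001 -0.038]
```

Torque is 2.2 N m, a hard stop. I'll relieve it by turning back slightly, lift out and check.

```bash
python3 -m pendant '[{"claw":0.48,"slide":[0,0,0],"rot":[0,0,-0.05]},{"claw":0.48,"slide":[0,0,0],"rot":[0,0,-0.09]},{"claw":0.48,"slide":[0,0,0],"rot":[0,0,-0.1]},{"claw":0.48,"slide":[0,0,-0.05],"rot":[0,0,-0.1]},{"claw":0.48,"slide":[0,0,-0.15],"rot":[0,0,-0.1]},{"claw":0.48,"slide":[0,0,-0.25],"rot":[0,0,-0.1]},{"claw":0.48,"slide":[0,0,-0.35],"rot":[0,0,-0.1]},{"claw":0.48,"slide":[0,0,-0.35],"rot":[0,0,-0.1]}]'
python3 - <<'E'
from h import *
c,w=cloud("wrist"); cv2.imwrite("pics/w6.png",c["frame"])
c,w=cloud("scene"); 
for n in("dishes","bottle","pot","cover_edge"):
    for m in mark_of(n,"scene")[:1]: print(n,m["pixel"],at(w,m["pixel"]))
cv2.imwrite("pics/s6.png",cv2.resize(c["frame"][140:340,210:410],None,fx=3,fy=3))
E
```

```text
time: 11.25
position: [0.5637, 0.0891, 0.2507]
tcp_rot: [0.003, 0.546, 0.838, 0.003]
contact_force: [-0.1, -0.6, 0.4]
width: 0.484
grip_force: 0.0
dishes [213.9, 265.5] [ 0.706 -0.052  0.055]
bottle [403.5, 262.3] [0.517 0.28  0.056]
pot [227.6, 209.5] [ 0.584 -0.095  0.062]
cover_edge [305.0, 207.6] [0.646 0.112 0.318]
```

View pics/w6.png

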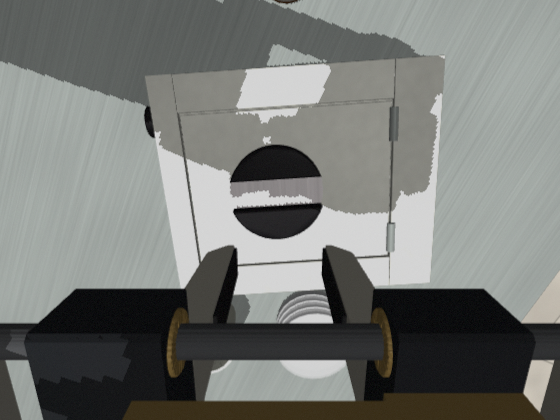

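View pics/s6.png

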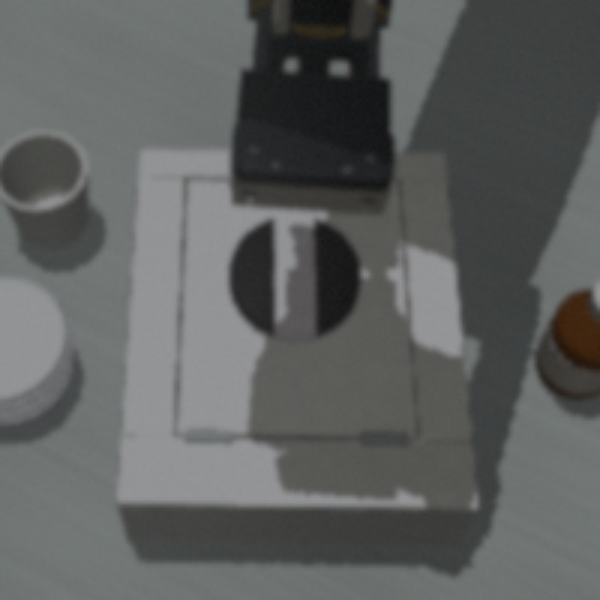

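Both views show the cover flush and the slot at right angles to the hinge (wrist view [277,192], scene crop [295,278]). The neighbouring objects have not moved and the hand is clear, so I'm handing in.

```bash
python3 -c "
from cell import env
print(env.sign_off())"
```

```text
the job is handed in; nothing more can be done
None
```

I pushed the cover shut and turned the fastener clockwise to its hard stop; the last pictures showed the cover flush, the dishes, bottle and pot in place, and the hand clear, and I handed the job in (no verdict came back).

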